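# Enter a customer's finishes on the sample selectors

## Robot

A 6-joint arm with a two-finger parallel gripper is mounted at the origin on the work surface. World frame = base frame: x ahead of the robot, y to its left, z up, the work surface at z = 0. Lengths are in m, angles in rad, forces in N, time in s.
With the tool pointing down it reaches from about 0.35 to 0.875 m from the base axis. Payload 4.2 kg.
Tool frame: the origin (TCP) lies midway between the tips of the shut fingers; the grasp point (between the pads) lies 19 mm behind it (bot.grip_point_offset is the distance from the TCP to the grasp point, in m); z points along the fingers, y is the line along which they close (so a half turn about z gives the same grasp; the last joint's range is limited). The gripper opens to 85 mm and grips with 20 to 120 N. Pads are 22 mm wide; open, the fingers measure 114 mm over their backs; the gripper's body (76 mm by 85 mm) begins 54 mm behind the grasp point. The pads swing forward as they close: fully open they stand 13 mm farther back than shut.
Start: joints at [1.525, 0.385, 0.008, 0, -1.194, -0.259], TCP at [0.188, 0.596, 0.231] pointing down, gripper open.
Joint ranges: [-3.14, 3.14], [-1.21, 2.06], [-1.07, 1.41], [-3.16, 2.05], [-2.99, -0.16], [-3.1, 3.1]. Speed limits (rad/s): [2.79, 2.79, 3.14, 3.14, 3.14, 3.14].

## Interface

Orientations are given as a unit quaternion [w, x, y, z].
In Python, from station import bot gives the robot as it stands.
- The arm moves only by the shell command python3 -m inch 'ROWS' [OPENING] [FORCE]. ROWS is JSON, a list of rows, each an object with "dp": the shift along the tool's x, y, z in cm, a list of three; "spin": the turn about the tool's z in degrees. In form: [{"dp": [tx, ty, tz], "spin": spin}, ...]. A call has exactly 10 rows; each row shifts and turns the commanded pose from where the row before left it, along the tool's axes as they then stand; what a row does not reach is not made up. A row lasts 1/8 s, in which the tool goes at most 62.5 mm and 10.7 degrees, less where a joint would pass 70% of its speed; a pose out of reach is approached as far as the arm can. A call is refused whole if a number of a shift passes 6.25 or a number of a turn 10.7, either way. A call with a gripper value outside its range is refused whole. OPENING is the finger opening in cm, from 0 to 8.54, set as the call begins (- or left out, the last holds). The fingers move at their own pace and stop on an object; FORCE is the grip in N (left out, the last holds). Time passes only in rows, so rows that do not move let the fingers close, or fill a call up. It gives the time, the measured TCP pose, the force, the opening and the grip force at its end, in the units of the state.
- bot.observe(): the state, without advancing time (a new reading comes with each control period).
- bot.read_camera(name): name is "side" or "top" or "wrist"; returns a dict with "color" (400x640x3 uint8, red, green, blue), "range_z" (400x640 float32, m along the optical axis (not along the pixel's ray), 0 where there is no reading), "camera_matrix" (3x3 intrinsics, pixels), "cam_to_world" (4x4, takes a point from camera to world coordinates); the wrist camera has in their place "tool_from_camera" (4x4, takes a point from camera to tool coordinates, whose origin is the TCP and whose axes are the flange's). Camera axes: x right, y up, looking along -z (the intrinsics and any distortion apply to the point x, -y, -z); pixel columns grow to the right and rows downward; lengths in m; the calibration is good to about 2 mm. A picture is of the moment at which its call begins: read the wrist's pose just before it.
- bot.finish_job(): hands the job in; it is judged then, once.
The state is a dict: "clock": time; "joint_pos": joint angles; "joint_velocities": joint speeds; "joint_torque": joint torques, N m; "tool_pos": TCP position; "orientation": TCP orientation; "force": force on the tool from outside, world axes, zero at the start; "moment": the same for the moment, N m; "opening": finger opening in m; "grasp_force": force on a finger pad.
Only numpy, scipy, OpenCV 4.12 (cv2) and the standard library are available. Lean on these libraries where they do the work, as an engineer would, in place of code of your own. Each camera call takes 0.05 s, during which the arm holds its last target. There are 200 camera calls.

## Task

The customer has settled on her finishes: enter them by pressing the tiles of the sample selectors in this order - first the hexagonal one, then the large round one, then the long narrow one. Press each lightly with the fingertips until it has clearly sunk towards its base, where it stays by itself. Leave the square and small round tiles up, do not lift, shift or tip any selector, and do not disturb the things around them.

Things in the scene. Friction and masses are not known exactly. Their poses are not given: they have to be found in the camera images.
- hexagon_top (a point): centre of the upper face of the hexagonal tile, 66 mm across flats (76 mm over corners), 12 mm thick, pale marble, z up; it stands on a thin stem above a black round base; as found its face is about 61 mm above the table, and this point sinks with the tile
- hexagon (a joint): how far that tile (hexagon) has been pushed down towards its base, m: 0 as found, 0.012 against its hard stop; it slides under about 3 N (slightly more when pushed fast), has no return spring and stays where it is left; from 0.005 on it counts as pressed in
- hexagon_unit: loose black round base of that selector, 90 mm diameter, 32 mm high, about 0.5 kg, unfastened on the mat; origin at the centre of its underside, z up
- disc_top (a point): centre of the upper face of the large round tile, 82 mm diameter, 12 mm thick, pale marble, z up; it stands on a thin stem above a black round base; as found its face is about 61 mm above the table, and this point sinks with the tile
- disc (a joint): how far that tile (disc) has been pushed down towards its base, m: 0 as found, 0.012 against its hard stop; it slides under about 3 N (slightly more when pushed fast), has no return spring and stays where it is left; from 0.005 on it counts as pressed in
- disc_unit: loose black round base of that selector, 90 mm diameter, 32 mm high, about 0.5 kg, unfastened on the mat; origin at the centre of its underside, z up
- oblong_top (a point): centre of the upper face of the long narrow tile, 86 mm along its own x by 36 mm, 12 mm thick, pale marble, z up; it stands on a thin stem above a black round base; as found its face is about 61 mm above the table, and this point sinks with the tile
- oblong (a joint): how far that tile (oblong) has been pushed down towards its base, m: 0 as found, 0.012 against its hard stop; it slides under about 3 N (slightly more when pushed fast), has no return spring and stays where it is left; from 0.005 on it counts as pressed in
- oblong_unit: loose black round base of that selector, 90 mm diameter, 32 mm high, about 0.5 kg, unfastened on the mat; origin at the centre of its underside, z up
- square_top (a point): centre of the upper face of the square tile, 56 mm sides, 12 mm thick, pale marble, z up; it stands on a thin stem above a black round base; as found its face is about 61 mm above the table, and this point sinks with the tile
- square (a joint): how far that tile (square) has been pushed down towards its base, m: 0 as found, 0.012 against its hard stop; it slides under about 3 N (slightly more when pushed fast), has no return spring and stays where it is left; from 0.005 on it counts as pressed in
- square_unit: loose black round base of that selector, 90 mm diameter, 32 mm high, about 0.5 kg, unfastened on the mat; origin at the centre of its underside, z up
- small_disc_top (a point): centre of the upper face of the small round tile, 44 mm diameter, 12 mm thick, pale marble, z up; it stands on a thin stem above a black round base; as found its face is about 61 mm above the table, and this point sinks with the tile
- small_disc (a joint): how far that tile (small_disc) has been pushed down towards its base, m: 0 as found, 0.012 against its hard stop; it slides under about 3 N (slightly more when pushed fast), has no return spring and stays where it is left; from 0.005 on it counts as pressed in
- small_disc_unit: loose black round base of that selector, 90 mm diameter, 32 mm high, about 0.5 kg, unfastened on the mat; origin at the centre of its underside, z up
- tape: loose yellow tape measure on edge, 34 x 56 x 54 mm high; origin at its underside; a bystander to be left alone
- filler: loose closed jar of filler, 38 mm diameter, 55 mm high; origin at its underside; a bystander to be left alone
- chips: loose stack of four small wood and white chips bonded together, about 34 x 34 x 24 mm high; origin at its underside; a bystander to be left alone
- mug: loose white mug, 72 mm diameter, 85 mm high, handle to its own +y; origin at its underside; a bystander to be left alone
- sample: loose flat wood-look sample, 70 x 50 x 6 mm; origin at its underside; a bystander to be left alone
- scraper: loose spatula lying on the table near the robot, along its own x; origin at its underside; a bystander to be left alone
- case: loose black sample case, 100 x 120 x 50 mm high, beside the mat; origin at its underside; a bystander to be left alone
- mat: thin grey desk mat, 270 x 620 x 3 mm, fixed; the selectors and some bystanders stand on it; origin at the centre of its underside, long side along its own y
There are look-alikes about, which are no part of the job. Leave any purple or yellow look-alike of the small_disc_unit alone.

How it is judged:
By the outcome, as a careful person would: the job done as asked, in the order asked, and still so for the second after the job is handed in, with the robot touching nothing.
It also fails if it takes over 48 s, if anything falls off the work surface, if the arm or the gripper's body presses on something with over 40 N, if the wrist force passes 120 N, or if a joint passes its speed limit or range.

## Working session

There is one attempt and no reset: what is moved stays moved. The work goes in short steps, Python scripts to look and compute and a shell command to move; the robot and the scene stay as the last step left them, time stands still between calls to the robot, and variables do not carry over. Pictures are saved under pics/ and viewed, at most 10 in all, crops included, and the job is handed in when it is done.

```bash
ls; mkdir -p pics
cat > h.py <<'E'
from station import bot
import numpy as np, cv2
def snap(n):
    c=bot.read_camera(n); np.savez(f'pics/{n}.npz',**c); return c
def pts(c):
    K=np.array(c['camera_matrix']);T=np.array(c['cam_to_world']);d=c['range_z']
    v,u=np.mgrid[:400,:640]
    x=(u-K[0,2])/K[0,0]*d;y=(v-K[1,2])/K[1,1]*d
    P=np.stack([x,-y,-d],-1)
    return P@T[:3,:3].T+T[:3,3]
E
python3 - <<'E'
from h import *
o=bot.observe();print(o)
for n in('top','side'):
    c=snap(n);cv2.imwrite(f'pics/{n}0.png',c['color'][:,:,::-1]);print(c.keys(),c['camera_matrix'],c['cam_to_world'],(c['range_z']>0).mean())
E
```

```text
pics
{'clock': 0.0, 'joint_pos': array([ 1.52460772e+00,  3.85574672e-01,  6.62562872e-03, -4.99004523e-04,
       -1.19399669e+00, -2.58622967e-01]), 'joint_velocities': array([-0.00038416, -0.00118062,  0.00143104,  0.0009131 , -0.00076117,
       -0.00120832]), 'joint_torque': array([ 1.05952201e-04, -3.92287123e+01,  1.88399506e+01,  4.18619201e+00,
       -4.74025263e-03, -1.14855283e-06]), 'tool_pos': array([0.18736386, 0.59564404, 0.23021057]), 'orientation': array([ 1.09322933e-03,  9.88394124e-01, -1.51907364e-01, -1.16656050e-04]), 'force': array([-0.00735487, -0.12170427,  0.61902253]), 'moment': array([ 0.07136103,  0.03750987, -0.01910797]), 'grasp_force': 0.0, 'opening': 0.08530605019669232}
dict_keys(['color', 'range_z', 'camera_matrix', 'cam_to_world']) [[440.91870208   0.         312.98854778]
 [  0.         440.91870208 203.87161919]
 [  0.           0.           1.        ]] [[ 0.03277323  0.97845675 -0.203834    0.26415048]
 [-0.99946191  0.03180988 -0.00800161 -0.05967246]
 [-0.00134529  0.20398656  0.97897276  1.11943285]
 [ 0.          0.          0.          1.        ]] 0.99605859375
dict_keys(['color', 'range_z', 'camera_matrix', 'cam_to_world']) [[405.56983218   0.         325.78214712]
 [  0.         405.56983218 200.41897784]
 [  0.           0.           1.        ]] [[ 0.69693858  0.46089652 -0.5494097  -0.23553378]
 [-0.71688131  0.42755523 -0.55070656 -0.76880248]
 [-0.01891575  0.77767019  0.62838783  0.88160904]
 [ 0.          0.          0.          1.        ]] 0.99594921875
```

View pics/top0.png

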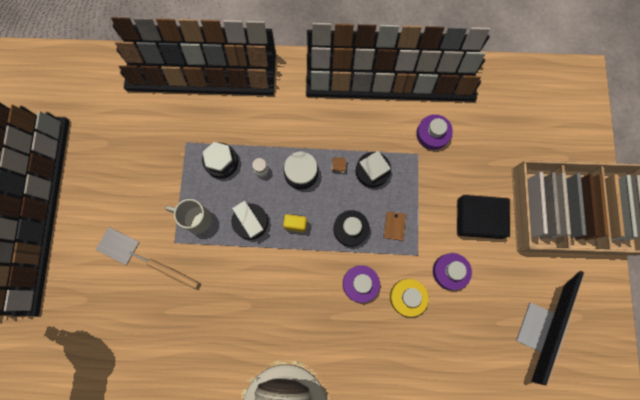

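View pics/side0.png

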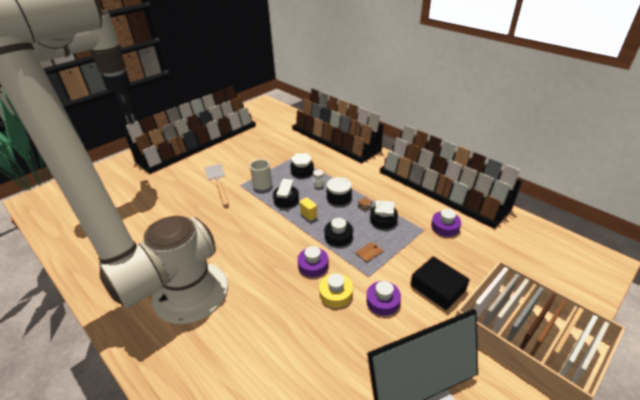

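The top view shows the mat with five black-based selectors: hexagon at (219,157), large round at (301,168), long narrow at (248,218), square at (375,165) and small round at (352,227). The mug (190,215), jar (261,167) and tape (295,223) stand nearby. The purple and yellow look-alikes are off the mat.

Run:
```python
from h import *
for n in('top','side'):
    c=np.load(f'pics/{n}.npz');P=pts(c);col=c['color'].astype(int)
    z=P[...,2]; white=(col.min(-1)>130)&(col.max(-1)-col.min(-1)<45)
    m=((z>.05)&(z<.075)&white&(P[...,0]>.3)&(P[...,0]<.75)&(abs(P[...,1])<.4)).astype(np.uint8)
    k,l,s,ce=cv2.connectedComponentsWithStats(m)
    for i in range(1,k):
        if s[i,4]<40: continue
        Q=P[l==i]; xy=Q[:,:2].astype(np.float32)
        (cx,cy),(w,h),a=cv2.minAreaRect(xy*1000)
        cc,r=cv2.minEnclosingCircle(xy*1000)
        print(n,ce[i].round(),s[i,4],'mean',Q.mean(0).round(4),'rect',round(cx),round(cy),round(w),round(h),round(a),'circ',np.round(cc),round(r))
    t=(z<.02)&(z>-.02)&(P[...,0]<.7)&(P[...,0]>.2)&(abs(P[...,1])<.35);print('table z',np.percentile(z[t],[10,50,90]))
c=np.load('pics/top.npz')['color'][130:260,160:430,::-1]
cv2.imwrite('pics/crop.png',cv2.resize(c,None,fx=2.9,fy=2.9,interpolation=cv2.INTER_CUBIC))
```

```text
top [438. 126.] 201 mean [ 0.699  -0.363   0.0581] rect 699 -363 40 39 19 circ [ 700. -363.] 21
top [216. 155.] 588 mean [0.6006 0.1952 0.0611] rect 601 196 73 66 78 circ [601. 195.] 37
top [300. 167.] 801 mean [ 0.5784 -0.0153  0.0612] rect 578 -15 81 79 41 circ [579. -15.] 41
top [375. 165.] 462 mean [ 0.5889 -0.2016  0.0613] rect 589 -201 54 56 35 circ [ 589. -201.] 37
top [258. 164.] 144 mean [0.5828 0.089  0.058 ] rect 583 89 32 33 4 circ [583.  89.] 17
top [247. 218.] 510 mean [0.4434 0.1085 0.0611] rect 444 109 87 35 36 circ [444. 108.] 45
top [352. 225.] 232 mean [ 0.4343 -0.1474  0.0613] rect 434 -147 39 40 46 circ [ 435. -147.] 21
top [453. 270.] 141 mean [ 0.336  -0.3904  0.0583] rect 336 -388 23 41 90 circ [ 336. -396.] 21
top [362. 278.] 109 mean [ 0.3082 -0.1739  0.0582] rect 310 -174 38 18 87 circ [ 303. -173.] 19
table z [-0.00175952  0.00153413  0.00537504]
side [301. 159.] 174 mean [0.5959 0.1897 0.059 ] rect 597 191 74 68 11 circ [597. 191.] 38
side [318. 173.] 48 mean [0.5793 0.0843 0.0564] rect 581 85 34 28 45 circ [581.  85.] 19
side [285. 187.] 182 mean [0.4397 0.1032 0.0593] rect 443 106 90 36 34 circ [443. 105.] 47
side [339. 185.] 289 mean [ 0.5736 -0.0208  0.0595] rect 575 -20 80 78 43 circ [575. -19.] 42
side [384. 207.] 213 mean [ 0.5847 -0.2054  0.0598] rect 587 -204 61 55 34 circ [ 586. -205.] 39
side [448. 214.] 110 mean [ 0.6946 -0.3665  0.0565] rect 696 -366 45 40 30 circ [ 696. -366.] 23
side [338. 223.] 121 mean [ 0.4308 -0.1512  0.0599] rect 430 -149 44 40 78 circ [ 430. -149.] 23
side [315. 250.] 50 mean [ 0.307  -0.1777  0.0566] rect 308 -176 41 16 90 circ [ 304. -176.] 20
side [381. 285.] 88 mean [ 0.3326 -0.3911  0.0573] rect 334 -390 44 20 1 circ [ 334. -396.] 22
table z [-0.00284464  0.00015056  0.00461514]
```

View pics/crop.png

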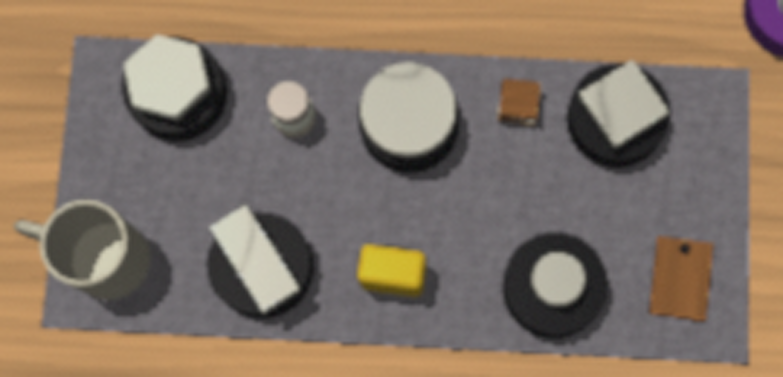

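The crop confirms the three: hexagon (167,75), large round (408,108) and long narrow (255,258), all on black bases on the mat. With the fingers shut, I'll head for the hexagon first.

```bash
python3 -m inch '[{"dp":[2.5,1.3,0],"spin":0},{"dp":[4.5,2.3,0],"spin":0},{"dp":[5.2,2.6,0],"spin":0},{"dp":[5.2,2.6,0],"spin":0},{"dp":[5.2,2.6,0],"spin":0},{"dp":[5.2,2.6,0],"spin":0},{"dp":[5.2,2.6,0],"spin":0},{"dp":[5.2,2.6,0],"spin":0},{"dp":[4.5,2.3,0],"spin":0},{"dp":[2.5,1.3,0],"spin":0}]' 0 40
cat >> h.py <<'E'
from scipy.spatial.transform import Rotation as R
def to(x,y,z):
    o=bot.observe();q=o['orientation'];r=R.from_quat([*q[1:],q[0]])
    print('t',o['clock'],'tcp',o['tool_pos'].round(4),'F',o['force'].round(2),'op',round(o['opening'],4),'dp cm',(r.inv().apply(np.array([x,y,z])-o['tool_pos'])*100).round(2), 'tilt',r.apply([0,0,1]).round(3))
E
python3 -c "
from h import *
to(.599,.193,.08)"
```

```text
clock: 1.35
tool_pos: [0.5515, 0.2397, 0.231]
orientation: [0.0, 0.988, -0.153, -0.0]
force: [-0.3, 0.3, 0.8]
opening: 0.0001
grasp_force: 0.0
t 1.35 tcp [0.5515 0.2397 0.231 ] F [-0.3   0.29  0.78] op 0.0001 dp cm [ 5.95  3.   15.09] tilt [-0.001 -0.001 -1.   ]
```

```bash
python3 -m inch '[{"dp":[1.5,0.75,1],"spin":0},{"dp":[2.2,1.1,2],"spin":0},{"dp":[1.5,0.75,2.5],"spin":0},{"dp":[0.75,0.4,2.5],"spin":0},{"dp":[0,0,2.2],"spin":0},{"dp":[0,0,1.5],"spin":0},{"dp":[0,0,0.8],"spin":0},{"dp":[0,0,0.4],"spin":0},{"dp":[0,0,0],"spin":0},{"dp":[0,0,0],"spin":0}]'
python3 - <<'E'
from h import *
to(.599,.193,.061)
c=bot.read_camera('wrist');cv2.imwrite('pics/w1.png',c['color'][:,:,::-1])
to(.599,.193,.061)
c=snap('side');cv2.imwrite('pics/s1.png',cv2.resize(c['color'][110:260,220:460,::-1],None,fx=3.3,fy=3.3))
E
```

```text
clock: 2.6
tool_pos: [0.5984, 0.1968, 0.1031]
orientation: [-0.0, 0.988, -0.152, 0.001]
force: [0.5, -0.1, -0.1]
opening: -0.0001
grasp_force: 0.0
t 2.6 tcp [0.5984 0.1968 0.1031] F [ 0.5  -0.14 -0.11] op -0.0001 dp cm [0.16 0.35 4.21] tilt [ 0.001  0.001 -1.   ]
t 2.65 tcp [0.5984 0.1968 0.1031] F [1.1  0.2  0.32] op -0.0003 dp cm [0.17 0.35 4.21] tilt [ 0.001  0.001 -1.   ]
```

View pics/w1.png

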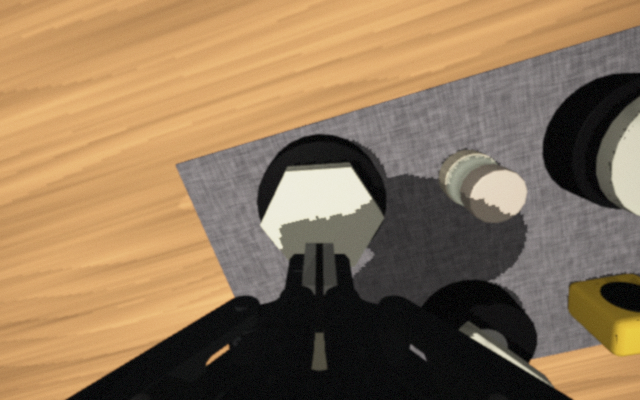

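View pics/s1.png

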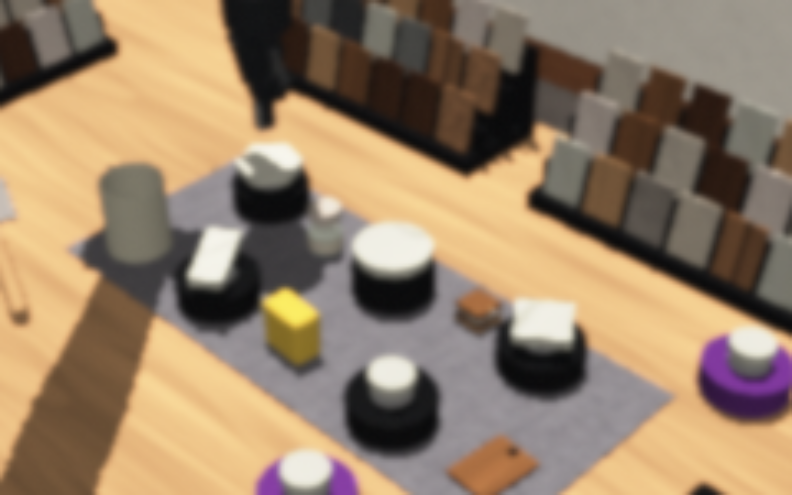

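The wrist view has the fingertips (320,250) lined up with the hexagon (322,210) sideways. The side view shows nothing disturbed. Pressing in.

```bash
python3 -m inch '[{"dp":[0.15,0.3,0.5],"spin":0},{"dp":[0,0,1.2],"spin":0},{"dp":[0,0,1.2],"spin":0},{"dp":[0,0,0.7],"spin":0},{"dp":[0,0,0.3],"spin":0},{"dp":[0,0,0.3],"spin":0},{"dp":[0,0,0.3],"spin":0},{"dp":[0,0,0.3],"spin":0},{"dp":[0,0,0.2],"spin":0},{"dp":[0,0,0],"spin":0}]'
python3 - <<'E'
from h import *
to(.599,.193,.053)
E
```

```text
clock: 3.95
tool_pos: [0.5987, 0.1933, 0.0522]
orientation: [-0.0, 0.988, -0.152, 0.0]
force: [-0.8, -0.2, 2.1]
opening: -0.0002
grasp_force: 0.9
t 3.95 tcp [0.5987 0.1933 0.0522] F [-0.84 -0.25  2.07] op -0.0002 dp cm [ 0.04  0.02 -0.08] tilt [ 0.  0. -1.]
```

```bash
python3 -m inch '[{"dp":[0,0,-0.5],"spin":0},{"dp":[0,0,-1.5],"spin":0},{"dp":[0,0,-2.0],"spin":0},{"dp":[0.4,1.6,-1.0],"spin":0},{"dp":[0.7,3.5,0],"spin":0},{"dp":[1,5,0],"spin":0},{"dp":[1,5,0],"spin":0},{"dp":[0.8,3.9,0],"spin":0},{"dp":[0.4,1.6,0],"spin":0},{"dp":[0,0,0],"spin":0}]'
python3 - <<'E'
from h import *
c=snap('top');P=pts(c);col=c['color'].astype(int)
z=P[...,2];m=(np.hypot(P[...,0]-.599,P[...,1]-.194)<.025)&(col.min(-1)>110);print('hex z',np.median(z[m]),m.sum())
c=snap('side');P=pts(c);z=P[...,2];m=(np.hypot(P[...,0]-.597,P[...,1]-.19)<.02)&(z>.03)&(z<.08);print('hex z side',np.median(z[m]),m.sum())
to(.578,-.0165,.061)
E
```

```text
clock: 5.2
tool_pos: [0.5776, -0.0174, 0.1026]
orientation: [-0.0, 0.988, -0.153, 0.0]
force: [-0.2, 0.3, -0.7]
opening: -0.0
grasp_force: 0.0
hex z nan 0
hex z side 0.05026258979291165 49
t 5.3 tcp [ 0.578  -0.0158  0.1025] F [0.53 0.42 0.15] op 0.0 dp cm [0.02 0.07 4.15] tilt [ 0.  0. -1.]
  return _methods._mean(a, axis=axis, dtype=dtype,
  ret = ret.dtype.type(ret / rcount)
```

The hexagon face has dropped about 9 mm (side view z 0.059 to 0.050). Next, the large round tile.

```bash
python3 -m inch '[{"dp":[0,0,0.5],"spin":0},{"dp":[0,0,1.2],"spin":0},{"dp":[0,0,1.2],"spin":0},{"dp":[0,0,0.7],"spin":0},{"dp":[0,0,0.3],"spin":0},{"dp":[0,0,0.3],"spin":0},{"dp":[0,0,0.3],"spin":0},{"dp":[0,0,0.3],"spin":0},{"dp":[0,0,0.2],"spin":0},{"dp":[0,0,0],"spin":0}]'
python3 - <<'E'
from h import *
to(.443,.107,.052)
E
```

```text
clock: 6.55
tool_pos: [0.5779, -0.0162, 0.0522]
orientation: [-0.0, 0.988, -0.152, 0.0]
force: [-0.2, 0.0, 1.6]
opening: 0.0001
grasp_force: 0.8
t 6.55 tcp [ 0.5779 -0.0162  0.0522] F [-0.17  0.02  1.59] op 0.0001 dp cm [-16.56  -7.7    0.02] tilt [ 0.  0. -1.]
```

```bash
python3 -m inch '[{"dp":[0,0,-0.5],"spin":0},{"dp":[0,0,-1.5],"spin":0},{"dp":[0,0,-2.0],"spin":0},{"dp":[-1.3,-0.6,-1.0],"spin":0},{"dp":[-3,-1.4,0],"spin":0},{"dp":[-4,-1.85,0],"spin":0},{"dp":[-4,-1.85,0],"spin":0},{"dp":[-3,-1.4,0],"spin":0},{"dp":[-1.3,-0.6,0],"spin":0},{"dp":[0,0,0],"spin":0}]'
python3 - <<'E'
from h import *
c=snap('side');P=pts(c);z=P[...,2]
for a in((.574,-.02),(.597,.19)):
    m=(np.hypot(P[...,0]-a[0],P[...,1]-a[1])<.02)&(z>.03)&(z<.08);print('z side',np.median(z[m]),m.sum())
to(.443,.107,.061)
c=bot.read_camera('wrist');cv2.imwrite('pics/w2.png',c['color'][:,:,::-1])
E
```

```text
clock: 7.8
tool_pos: [0.4421, 0.1077, 0.1027]
orientation: [-0.0, 0.989, -0.151, 0.0]
force: [-0.6, 0.2, -0.4]
opening: -0.0001
grasp_force: 0.0
z side 0.050792013334020225 66
z side 0.05068293688851577 49
t 7.85 tcp [0.4427 0.1074 0.1027] F [0.47 0.54 0.12] op 0.0 dp cm [0.03 0.03 4.17] tilt [ 0.001  0.    -1.   ]
```

View pics/w2.png

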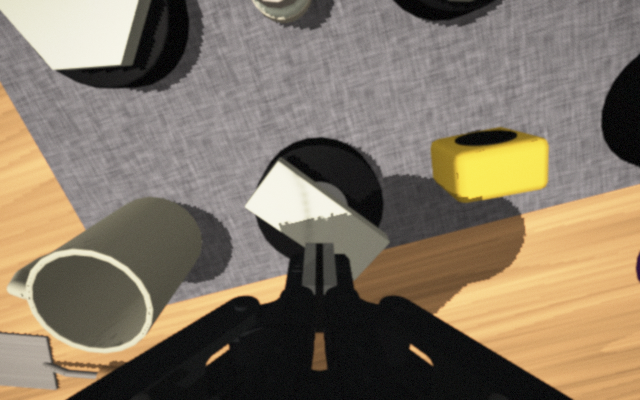

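The fingertips (320,250) line up with the middle of the long tile (318,220). The mug and tape are clear of the gripper. Pressing.

```bash
python3 -m inch '[{"dp":[0,0,0.5],"spin":0},{"dp":[0,0,1.2],"spin":0},{"dp":[0,0,1.2],"spin":0},{"dp":[0,0,0.7],"spin":0},{"dp":[0,0,0.3],"spin":0},{"dp":[0,0,0.3],"spin":0},{"dp":[0,0,0.3],"spin":0},{"dp":[0,0,0.3],"spin":0},{"dp":[0,0,0.2],"spin":0},{"dp":[0,0,0],"spin":0}]' && python3 -m inch '[{"dp":[0,0,-0.5],"spin":0},{"dp":[0,0,-1.5],"spin":0},{"dp":[0,0,-2.5],"spin":0},{"dp":[0,0,-3],"spin":0},{"dp":[0,0,-3],"spin":0},{"dp":[0,0,-3],"spin":0},{"dp":[0,0,-2],"spin":0},{"dp":[0,0,-0.5],"spin":0},{"dp":[0,0,0],"spin":0},{"dp":[0,0,0],"spin":0}]'
python3 - <<'E'
from h import *
c=snap('side');P=pts(c);z=P[...,2];col=c['color'].astype(int)
for a in((.597,.19),(.574,-.02),(.441,.104),(.586,-.205),(.43,-.15)):
    m=(np.hypot(P[...,0]-a[0],P[...,1]-a[1])<.015)&(z>.03)&(z<.08)&(col.min(-1)>90);print('z side',np.median(z[m]),m.sum())
cv2.imwrite('pics/s3.png',cv2.resize(c['color'][110:260,220:460,::-1],None,fx=3.3,fy=3.3))
E
```

```text
clock: 9.15
tool_pos: [0.4426, 0.1072, 0.0522]
orientation: [-0.0, 0.988, -0.152, 0.0]
force: [1.0, -0.2, 1.3]
opening: -0.0
grasp_force: 0.2
clock: 10.4
tool_pos: [0.4419, 0.1068, 0.2113]
orientation: [0.001, 0.988, -0.152, -0.001]
force: [-0.0, 0.5, -0.0]
opening: -0.0001
grasp_force: 0.0
z side 0.050646909514039884 30
z side 0.050084450268220115 36
z side 0.05102050103544281 38
z side 0.05975237026822289 49
z side 0.05931835071505953 65
```

View pics/s3.png

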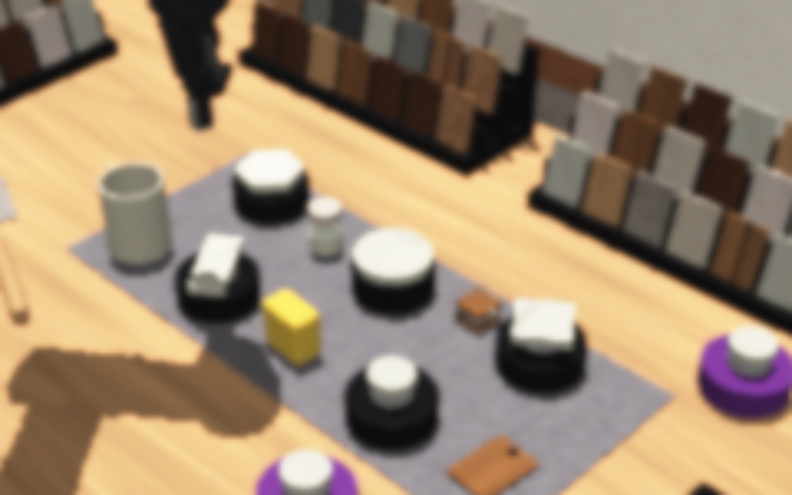

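All three tiles sit about 8–9 mm lower: hexagon (270,168), large round (393,255) and long narrow (217,262). The square (544,322) and small round (392,377) are still up, nothing has shifted, and the arm is clear.

```bash
python3 -c "
from station import bot
print(bot.finish_job())"
```

```text
the job is handed in; nothing more can be done
None
```

I pressed the hexagonal, large round and long narrow tiles in that order, each sinking about 8–9 mm; the square and small round tiles are still up, nothing else was disturbed, and I handed the job in at about 10.5 s.

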